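# Hold the shadow gauge's sprung shutter half open on a bush

## Robot

A 7-joint arm with a two-finger parallel gripper is mounted at the origin on a cart in front of the work surface, level with it; the furniture and walls round the work are solid. World frame = base frame: x ahead of the robot, y to its left, z up, the work surface at z = 0. Lengths are in m, angles in rad, forces in N, time in s.
With the tool pointing down it reaches from about 0.425 to 0.925 m from the base axis. Payload 6.8 kg.
Tool frame: the origin (TCP) lies at the very end of the fingers, on their centre line; the grasp point (between the pads) lies 19 mm behind it; z points along the fingers, x is the direction in which the jaws open and shut, and the axes are right-handed (so a half turn about z gives the same grasp; the last joint's range is limited). The gripper opens to 85 mm and grips with 20 to 120 N. Pads are 22 mm wide; open, the fingers measure 114 mm over their backs; the gripper's body (76 mm by 85 mm) begins 54 mm behind the grasp point. The pads swing forward as they close: fully open they stand 13 mm farther back than shut.
Start: joints at [1.071, 0.477, 0.022, 1.555, -0.011, 1.109, -0.083], TCP at [0.258, -0.624, 0.231] pointing down, gripper open.
Joint ranges: [-2.96, 2.96], [-0.34, 2.1], [-1.41, 1.46], [0.24, 2.44], [-1.37, 4.51], [0.17, 1.92], [-2.96, 2.96]. Speed limits (rad/s): [2.39, 2.39, 3.14, 3.14, 3.14, 3.14, 3.14].

## Interface

Orientations are given as a rotation vector (axis times angle).
In Python, from bench import r, grab_frame gives the robot as it stands. The module is installed in compiled form; this text tells all that it offers.
- The arm moves only by the tool send_rows, never from a script. Its argument "series" is a list of rows, each a list of 2 entries, a list of its own where there are three numbers: the shift along the tool's x, y, z in m, then the turn, a rotation vector about the tool's x, y, z in units of 5 degrees (1.0 is 5 degrees). A call has 1 to 20 rows; each row shifts and turns the commanded pose from where the row before left it, along the tool's axes as they then stand; what a row does not reach is not made up. A row lasts 1/8 s, in which the tool goes at most 62.5 mm and 10.7 degrees, less where a joint would pass 70% of its speed; a pose out of reach is approached as far as the arm can. A call is refused whole if a number of a shift passes 0.0625 or a number of a turn 1, either way. A call with a gripper value outside its range is refused whole. "fingers" is the closure in counts, from 0 (fully open) to 255 (shut), set as the call begins (left out, the last holds). The fingers move at their own pace and stop on an object; "grip_force" is the grip in N (left out, the last holds). Time passes only in rows, so rows that do not move let the fingers close. It gives the time, the measured TCP pose, the force and the opening at its end, in the units of the state.
- r.get_obs(): the state, without advancing time (a new reading comes with each control period).
- grab_frame(name): name is "side" or "top"; returns a dict with "frame" (420x560x3 uint8, red, green, blue), "fx", "fy", "cx", "cy" (pixels), "origin" and "rotation" of the camera in the world. Camera axes: x right, y down, z forward; pixel columns grow to the right and rows downward; lengths in m; the calibration is good to about 2 mm. A picture is of the moment at which its call begins. There is no depth.
- r.hand_in(): hands the job in, once; it reports no verdict.
The state is a dict: "clock": time; "joints": joint angles; "qvel": joint speeds; "tau": joint torques, N m; "tcp_pos": TCP position; "orientation": TCP orientation; "contact_force": force on the tool from outside, world axes, zero at the start; "moment": the same for the moment, N m; "grip_width": finger opening in m.
Only numpy, scipy, OpenCV 4.12 (cv2) and the standard library are available. Lean on these libraries where they do the work, as an engineer would, in place of code of your own. Each camera call takes 0.05 s, during which the arm holds its last target.

## Task

Stand the bronze guide bush, flange down and centred, on the narrow steel rest in front of the shadow gauge's lit window, and let go of it while the shutter is still shut. Then slide the shutter open by its red knob, against its spring, until the red pointer stands at the green half-way line, and finish holding it still there with the fingers on the knob, without letting go. Leave the bearing and the nut where they lie.

Things in the scene. Friction and masses are not known exactly. Their poses are not given: they have to be found in the camera images.
- gauge: Shadow gauge, fixed to the bench: base plate 180 x 230 x 10 mm with a grey light box (front at x = +28 mm, 50 deep, 206 wide, top 95 mm above the bench), a dark sliding shutter before its pale window, and a steel rest at x = -55, y = -40 mm. Origin at bench level; x points from rest to box, y the way the shutter opens. Lines on the box top at y = -40 (shut), 0 (green, half), +40 mm (open)
- rest_top (a point): Centre of the flat top of the steel rest, a post 22 mm thick with a 30 mm wide top, 50 mm above the bench. Axes as the gauge's
- knob (a point): Middle of the shutter's red upright cylindrical knob, 22 mm in diameter, 40 mm tall, from 103 to 143 mm above the bench; this point is 126 mm above the bench. It is fixed to the shutter, moves with it along the gauge's y axis (at gauge x = +20 mm; y = -40 mm when shut) and stands on a carrier 14 x 36 mm whose top is 103 mm above the bench. A red pointer runs back over the light box
- shutter (a joint): Travel of the shutter along the gauge's +y axis in m: 0 shut (start), 0.04 half open, 0.08 fully open. A spring pushes it shut with about 3.6 N at 0, 8.4 N at half and 13 N fully open; it springs shut when let go
- bush_centre (a point): Centre (half-way up, on the axis) of the bronze guide bush, a pale yellow sleeve 32 mm in diameter and 45 mm tall with a 42 mm wide flange in its lowest 11 mm; about 0.16 kg; stands on its flange on the bench at the start. Its z axis is its axis, up
- guide_bush: The same bush; origin at the centre of the flange's underside, z up
- bearing0: Grey ball bearing, 52 mm in diameter, 14 mm tall, lying on the bench; leave alone. Origin at the centre of its underside
- nut_m20: Steel hexagon nut, 33 mm across and 16 mm tall, lying on the bench; leave alone. Origin at the centre of its underside
There are look-alikes about, which are no part of the job. What is shaped like the guide_bush but blue or turquoise is not meant.

How it is judged:
By the outcome, as a careful person would: the job done as asked, in the order asked, and still so for the second after the job is handed in, while the arm keeps its last pose, push and grip.
It also fails if it takes over 40 s, if anything falls off the work surface, if the arm or the gripper's body presses on something with over 40 N, if the wrist force passes 120 N, or if a joint passes its speed limit or range.

## Working session

There is one attempt and no reset: what is moved stays moved. The work goes in short steps, Python scripts to look and compute and a tool call to move; the robot and the scene stay as the last step left them, time stands still between calls to the robot, and variables do not carry over. Pictures are saved under pics/ and viewed, and the job is handed in when it is done.

Besides the shell and the picture viewer there is one more tool, called after "Emit:" as name([rows], argument=value, ...), one row to a line, values as JSON. send_rows: Moves the arm, as the interface text tells. Its arguments: {"type":"object","properties":{"series":{"type":"array"},"fingers":{"type":"number"},"grip_force":{"type":"number"}},"required":["series"]}

```bash
mkdir -p pics; ls; python3 - <<'E'
from bench import r, grab_frame
import cv2, numpy as np
o=r.get_obs()
for k,v in o.items(): print(k,np.round(v,4))
for n in("side","top"):
    f=grab_frame(n); cv2.imwrite(f"pics/{n}0.png",f["frame"][:,:,::-1])
    print(n,f["fx"],f["fy"],f["cx"],f["cy"],np.round(f["origin"],4),np.round(f["rotation"],4).tolist())
E
```

```text
pics
clock 0.0
joints [ 1.0709  0.4778  0.0223  1.5565 -0.0115  1.1093 -0.0831]
qvel [ 0.0008 -0.0013 -0.0001  0.     -0.0002  0.0012 -0.0008]
tau [ 6.00000e-04 -5.96463e+01  1.60810e+00 -2.81208e+01  1.24000e-02
  9.30000e-03 -0.00000e+00]
tcp_pos [ 0.2575 -0.6233  0.2303]
orientation [-2.6106e+00  1.7460e+00  2.5000e-03]
contact_force [ 0.0926 -0.5034  0.1615]
moment [ 0.0315  0.0194 -0.0064]
grip_width 0.0855
side 438.8381704735681 438.8381704735681 284.0290687898155 205.6208884788258 [0.0951 0.5683 0.6306] [-0.7662, 2.4519, -1.2592]
top 477.1101619867606 477.1101619867606 277.4762138788712 208.44420293882695 [ 0.323  -0.0422  1.0679] [-2.0494, 2.1677, -0.2344]
```

View pics/side0.png

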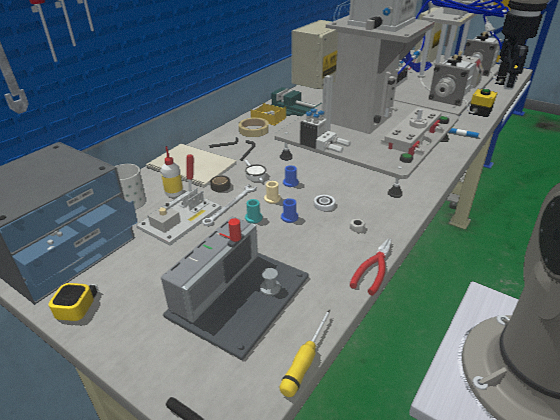

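View pics/top0.png

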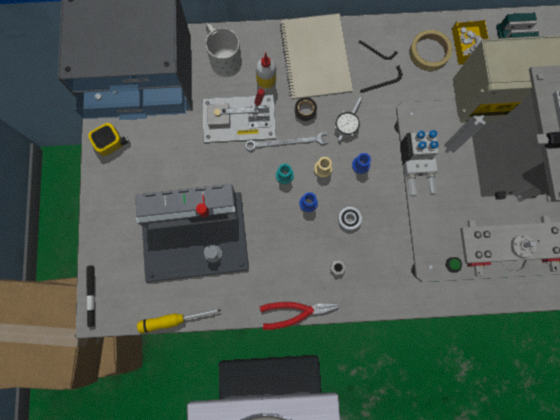

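```bash
cat > h.py <<'E'
from bench import r, grab_frame
import cv2, numpy as np
from scipy.spatial.transform import Rotation as R
def ray(f,uv):
    M=R.from_rotvec(f["rotation"]).as_matrix() if np.size(f["rotation"])==3 else np.array(f["rotation"])
    d=M@np.array([(uv[0]-f["cx"])/f["fx"],(uv[1]-f["cy"])/f["fy"],1.]); return np.array(f["origin"]),d/np.linalg.norm(d)
def plane(f,uv,z):
    o,d=ray(f,uv); return o+d*(z-o[2])/d[2]
def proj(f,p):
    M=R.from_rotvec(f["rotation"]).as_matrix()
    c=M.T@(np.array(p)-np.array(f["origin"])); return np.array([f["cx"]+f["fx"]*c[0]/c[2],f["cy"]+f["fy"]*c[1]/c[2]])
def two(f,a,g,b):
    o1,d1=ray(f,a);o2,d2=ray(g,b)
    s=np.linalg.lstsq(np.c_[d1,-d2],o2-o1,rcond=None)[0]
    p=o1+s[0]*d1;q=o2+s[1]*d2; return (p+q)/2,np.linalg.norm(p-q)
def crop(f,x0,y0,w,h,k,name):
    im=f["frame"][y0:y0+h,x0:x0+w,::-1]; cv2.imwrite("pics/"+name,cv2.resize(im,None,fx=k,fy=k,interpolation=cv2.INTER_CUBIC))
def obs():
    o=r.get_obs(); print("t",round(o["clock"],2),"tcp",np.round(o["tcp_pos"],4),"F",np.round(o["contact_force"],1),"w",round(o["grip_width"],4))
    print(np.round(R.from_rotvec(o["orientation"]).as_matrix(),4).tolist(), np.round(o["joints"],3)); return o
E
python3 - <<'E'
from h import *
s=grab_frame("side");t=grab_frame("top")
crop(s,150,155,170,130,4.6,"s_crop.png")
crop(t,125,140,260,150,3,"t_crop.png")
for n,f in(("s",s),("t",t)):
    hsv=cv2.cvtColor(f["frame"],cv2.COLOR_RGB2HSV)
    for c,lo,hi in(("yel",(12,60,120),(30,200,255)),("red",(0,180,120),(6,255,255)),("green",(45,100,60),(75,255,255))):
        m=cv2.inRange(hsv,lo,hi);N,L,S,C=cv2.connectedComponentsWithStats(m)
        print(n,c,[(S[i].tolist(),np.round(C[i],1).tolist()) for i in range(1,N) if 8<S[i,4]<900 and 130<C[i][0]<360 and 130<C[i][1]<300])
E
```

```text
s yel [([161, 175, 21, 18, 270], [171.6, 184.0]), ([217, 177, 9, 5, 25], [220.5, 178.2]), ([264, 181, 16, 22, 254], [272.0, 192.0]), ([159, 208, 7, 7, 37], [162.3, 210.9]), ([188, 210, 17, 11, 63], [196.0, 214.9])]
s red [([229, 219, 10, 5, 28], [233.7, 220.9])]
s green [([203, 245, 9, 4, 14], [207.3, 246.5])]
t yel [([237, 129, 22, 6, 73], [247.0, 131.5]), ([314, 157, 18, 17, 138], [322.8, 164.9])]
t red [([197, 204, 9, 9, 70], [201.0, 208.1])]
t green [([183, 194, 2, 9, 16], [183.6, 197.6])]
```

View pics/s_crop.png

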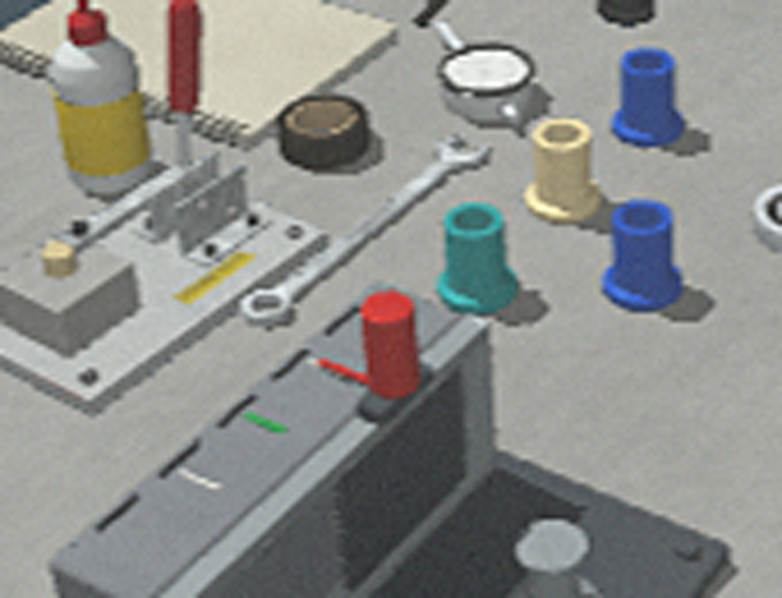

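View pics/t_crop.png

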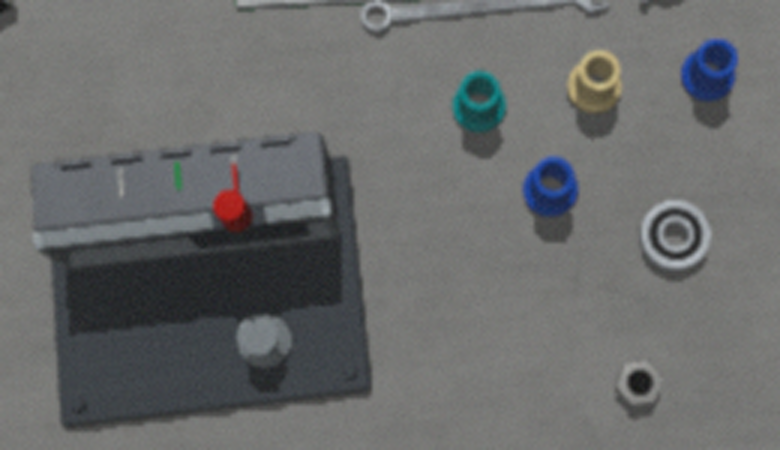

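```bash
python3 - <<'E'
from h import *
s=grab_frame("side");t=grab_frame("top")
S=lambda x,y:(x/4.6+150-.4,y/4.6+155-.4); T=lambda x,y:(x/3+125-.33,y/3+140-.33)
for n,a,b,z in(("bush",S(563,133),T(601,67),.045),("rest",S(552,546),T(264,336),.05),("knob",S(388,305),T(230,206),.143)):
    print(n,np.round(plane(s,a,z),4),np.round(plane(t,b,z),4),[np.round(q,4) for q in two(s,a,t,b)])
for n,a,z in(("green a",T(177,164),.095),("green b",T(180,189),.095),("white a",T(119,168),.095),("white b",T(122,196),.095),("boxBL",T(33,165),.095),("boxBR",T(320,135),.095),("plFL",T(64,425),.01),("plFR",T(370,388),.01),("plBR",T(348,158),.01)):
    print(n,np.round(plane(t,a,z),4))
for n,a,z in(("green a",S(247,414),.095),("green b",S(285,430),.095),("white a",S(180,470),.095),("white b",S(218,486),.095)):
    print("s",n,np.round(plane(s,a,z),4))
# contour based
hsv=cv2.cvtColor(t["frame"],cv2.COLOR_RGB2HSV)
E
```

```text
bush [ 0.6458 -0.1628  0.045 ] [ 0.6482 -0.1661  0.045 ] [array([ 0.6489, -0.1666,  0.0419]), np.float64(0.0005)]
rest [0.4609 0.0975 0.05  ] [0.4597 0.0903 0.05  ] [array([0.4624, 0.0921, 0.0441]), np.float64(0.0043)]
knob [0.5363 0.1009 0.143 ] [0.5349 0.0983 0.143 ] [array([0.5363, 0.0992, 0.1416]), np.float64(0.0025)]
green a [0.5781 0.1421 0.095 ]
green b [0.56   0.1402 0.095 ]
white a [0.5775 0.1827 0.095 ]
white b [0.5572 0.1807 0.095 ]
boxBL [0.583  0.2428 0.095 ]
boxBR [0.5935 0.0413 0.095 ]
plFL [0.4079 0.2435 0.01  ]
plFR [0.4223 0.0186 0.01  ]
plBR [0.5977 0.0279 0.01  ]
s green a [0.5799 0.1432 0.095 ]
s green b [0.5604 0.1418 0.095 ]
s white a [0.5782 0.1829 0.095 ]
s white b [0.5594 0.1812 0.095 ]
```

```bash
python3 - <<'E'
from h import *
s=grab_frame("side");t=grab_frame("top")
a=s["frame"][255:305,245:295,::-1];b=t["frame"][235:285,190:240,::-1]
k=lambda i:cv2.resize(i,(390,390),interpolation=cv2.INTER_NEAREST)
c=s["frame"][175:215,252:292,::-1];d=t["frame"][145:185,302:342,::-1]
e=s["frame"][215:255,212:252,::-1];g=t["frame"][190:230,180:220,::-1]
cv2.imwrite("pics/z1.png",np.hstack([k(a),k(b)]))
cv2.imwrite("pics/z2.png",np.vstack([np.hstack([cv2.resize(k(x),(300,300),interpolation=0) for x in (c,d)]),np.hstack([cv2.resize(k(x),(300,300),interpolation=0) for x in (e,g)])]))
E
```

```text
(no output)
```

View pics/z1.png

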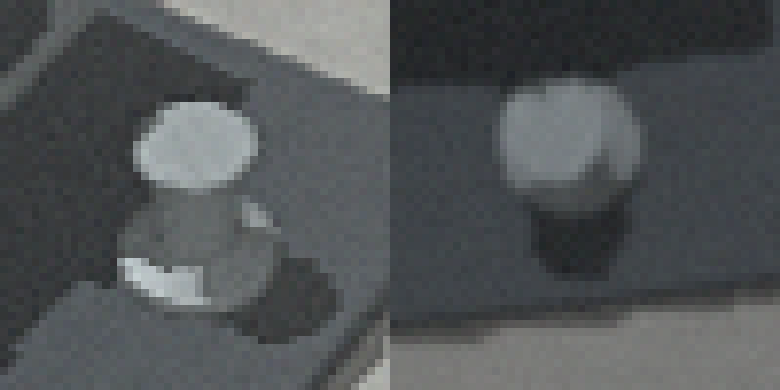

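View pics/z2.png

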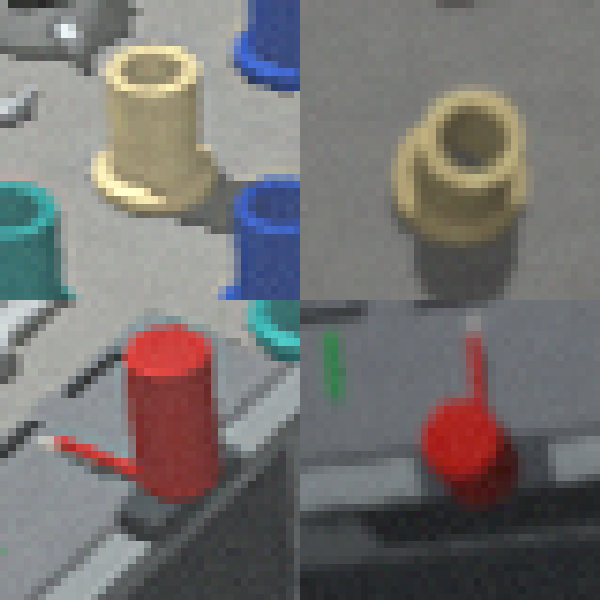

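```bash
python3 - <<'E'
from h import *
s=grab_frame("side");t=grab_frame("top")
for n,a,b,z in(("bush",(272.0,184.),(324.6,163.0),.045),("rest",(269.5,273.),(210.6,251.6),.05),("knob",(233.8,221.3),(201.3,208),.143)):
    print(n,np.round(plane(s,a,z),4),np.round(plane(t,b,z),4),[np.round(q,4) for q in two(s,a,t,b)])
obs()
E
```

```text
bush [ 0.6444 -0.161   0.045 ] [ 0.6459 -0.165   0.045 ] [array([ 0.6473, -0.1653,  0.0416]), np.float64(0.0007)]
rest [0.4615 0.097  0.05  ] [0.4601 0.0947 0.05  ] [array([0.4613, 0.0955, 0.0485]), np.float64(0.0022)]
knob [0.5358 0.1019 0.143 ] [0.5355 0.0984 0.143 ] [array([0.537 , 0.0993, 0.1405]), np.float64(0.002)]
t 0.5 tcp [ 0.2578 -0.6238  0.2313] F [ 0.1  0.7 -0.3] w 0.0853
[[0.3818, -0.9242, -0.0], [-0.9242, -0.3818, 0.0001], [-0.0001, -0.0, -1.0]] [ 1.071  0.477  0.022  1.555 -0.012  1.109 -0.083]
```

```bash
python3 - <<'E'
from h import *
t=grab_frame("top")
T=lambda x,y:(x/3+125-.33,y/3+140-.33)
b=np.array([.6455,-.163])
for n,p,z in(("teal",(481,88),.045),("blue1",(553,172),.045),("blue2",(717,57),.045),("bear",(676,236),.014),("nut",(640,383),.016)):
    q=plane(t,T(*p),z)[:2]; d=q-b; print(n,np.round(q,3),"d",round(np.hypot(*d),3),"ang",round(np.degrees(np.arctan2(d[1],d[0])),0))
E
```

```text
teal [ 0.637 -0.076] d 0.088 ang 96.0
blue1 [ 0.57  -0.125] d 0.085 ang 153.0
blue2 [ 0.651 -0.253] d 0.091 ang -86.0
bear [ 0.523 -0.216] d 0.134 ang -157.0
nut [ 0.414 -0.179] d 0.232 ang -176.0
```

```bash
python3 - <<'E'
from h import *
s=grab_frame("side");t=grab_frame("top")
im=s["frame"][:,:,::-1].copy(); a=np.array([.258,-.624,.231]);b=np.array([.6455,-.163,.231])
it=t["frame"][:,:,::-1].copy()
for k in np.linspace(0,1,12):
    p=a+k*(b-a)
    for z,c in((.231,(0,0,255)),(0,(0,255,255)),(.35,(255,0,255))):
        for f,i in((s,im),(t,it)):
            u=proj(f,[p[0],p[1],z]); cv2.circle(i,tuple(int(v) for v in u),2,c,-1)
cv2.imwrite("pics/path.png",cv2.resize(im[0:250,260:560],None,fx=2.6,fy=2.4)); cv2.imwrite("pics/pathtop.png",it)
for u in((450,104),(485,110),(480,75),(395,195)): print(u,np.round(plane(s,u,0),3))
E
```

```text
(450, 104) [ 0.469 -1.017  0.   ]
(485, 110) [ 0.35  -1.032  0.   ]
(480, 75) [ 0.464 -1.396  0.   ]
(395, 195) [ 0.397 -0.352  0.   ]
```

View pics/path.png

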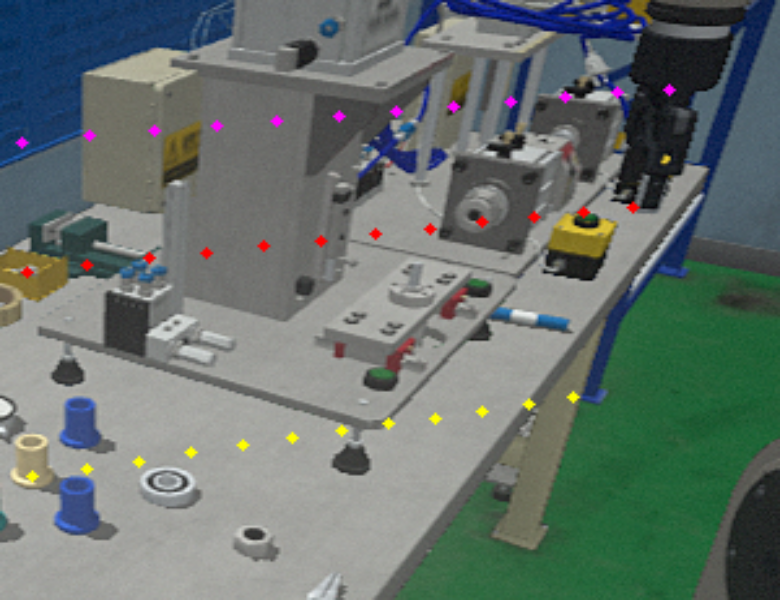

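View pics/pathtop.png

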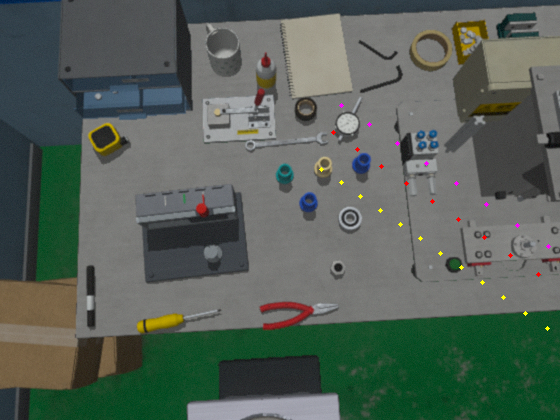

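Emit:
send_rows([
  [[0, 0, 0], [0, 0, 1]],
  [[0, 0, 0], [0, 0, 1]],
  [[0, 0, 0], [0, 0, 1]],
  [[0, 0, 0], [0, 0, 0.86]],
  [[-0.032, -0.0143, 0], [0, 0, 0]],
  [[-0.032, -0.0143, 0], [0, 0, 0]],
  [[-0.032, -0.0143, 0], [0, 0, 0]],
  [[-0.032, -0.0143, 0], [0, 0, 0]],
  [[-0.032, -0.0143, 0], [0, 0, 0]],
  [[-0.032, -0.0143, 0], [0, 0, 0]],
  [[-0.032, -0.0143, 0], [0, 0, 0]],
  [[-0.032, -0.0143, 0], [0, 0, 0]],
  [[0, 0, 0], [0, 0, 0]],
], fingers=70, grip_force=40)

```text
clock: 2.28
tcp_pos: [0.3594, -0.3594, 0.2316]
orientation: [-2.286, 2.153, -0.0]
contact_force: [0.1, -1.2, -1.1]
grip_width: 0.0618
```

```bash
python3 -c "
from h import *
o=obs(); M=R.from_rotvec(o['orientation']).as_matrix()
print(np.round(M.T@(np.array([.6455,-.163,.13])-o['tcp_pos']),4))"
```

```text
t 2.27 tcp [ 0.3594 -0.3594  0.2316] F [ 0.1 -1.2 -1.1] w 0.0618
[[0.0597, -0.9982, 0.0008], [-0.9982, -0.0597, 0.0006], [-0.0006, -0.0008, -1.0]] [ 0.681  0.204 -0.02   1.947  0.004  0.991 -0.852]
[-0.179  -0.2973  0.1019]
```

Emit:
send_rows([
  [[-0.0179, -0.0297, 0], [0, 0, 0]],
  [[-0.0179, -0.0297, 0], [0, 0, 0]],
  [[-0.0179, -0.0297, 0.01], [0, 0, 0]],
  [[-0.0179, -0.0297, 0.01], [0, 0, 0]],
  [[-0.0179, -0.0297, 0.01], [0, 0, 0]],
  [[-0.0179, -0.0297, 0.01], [0, 0, 0]],
  [[-0.0179, -0.0297, 0.01], [0, 0, 0]],
  [[-0.0179, -0.0297, 0.01], [0, 0, 0]],
  [[-0.0179, -0.0297, 0.02], [0, 0, 0]],
  [[-0.0179, -0.0297, 0.02], [0, 0, 0]],
  [[0, 0, 0], [0, 0, 0]],
  [[0, 0, 0], [0, 0, 0]],
])

```text
clock: 3.78
tcp_pos: [0.6442, -0.1686, 0.1313]
orientation: [2.279, -2.16, 0.0]
contact_force: [0.4, -0.8, -0.2]
grip_width: 0.0616
```

```bash
python3 -c "
from h import *
o=obs(); M=R.from_rotvec(o['orientation']).as_matrix()
print(np.round(M.T@(np.array([.6455,-.163,.016])-o['tcp_pos']),4))
s=grab_frame('side');t=grab_frame('top')
crop(s,180,90,160,130,3.0,'a1.png');crop(t,240,90,160,130,3,'a2.png')
import cv2
cv2.imwrite('pics/a.png',np.vstack([cv2.imread('pics/a1.png'),cv2.imread('pics/a2.png')])[:,:,:])
"
```

```text
t 3.77 tcp [ 0.6442 -0.1686  0.1313] F [ 0.4 -0.8 -0.2] w 0.0616
[[0.0535, -0.9986, -0.0006], [-0.9986, -0.0535, -0.0011], [0.001, 0.0006, -1.0]] [ 0.245  0.564 -0.118  1.658  0.08   0.925 -1.42 ]
[-0.0056 -0.0017  0.1152]
```

View pics/a.png

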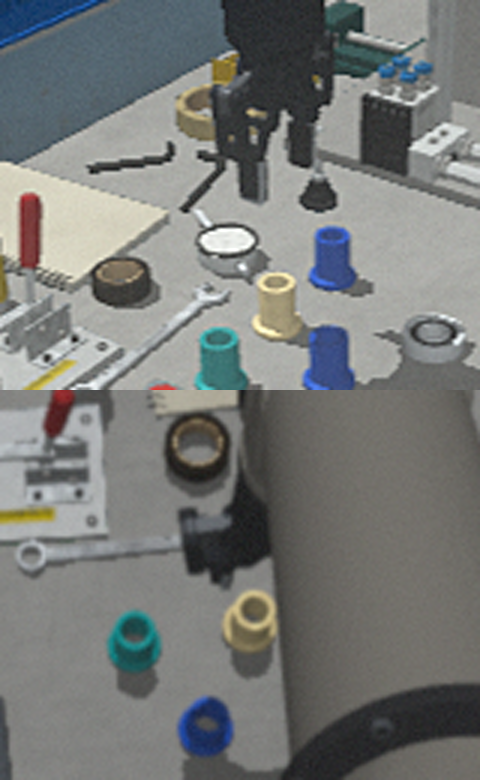

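Emit:
send_rows([
  [[-0.0056, -0.0017, 0.0], [0, 0, 0]],
  [[0, 0, 0.02], [0, 0, 0]],
  [[0, 0, 0.02], [0, 0, 0]],
  [[0, 0, 0.02], [0, 0, 0]],
  [[0, 0, 0], [0, 0, 0]],
])

```text
clock: 4.5
tcp_pos: [0.6441, -0.161, 0.0683]
orientation: [2.28, -2.158, -0.007]
contact_force: [-0.0, 0.3, -0.3]
grip_width: 0.0621
```

```bash
python3 -c "
from h import *
o=obs(); M=R.from_rotvec(o['orientation']).as_matrix()
print(np.round(M.T@(np.array([.6455,-.163,.016])-o['tcp_pos']),4))
s=grab_frame('side');t=grab_frame('top')
print(proj(s,o['tcp_pos']))
crop(s,220,120,110,100,7,'b1.png')
"
```

```text
t 4.5 tcp [ 0.6441 -0.161   0.0683] F [-0.   0.3 -0.3] w 0.0621
[[0.055, -0.9985, -0.0049], [-0.9985, -0.055, 0.0008], [-0.0011, 0.0049, -1.0]] [ 0.232  0.639 -0.115  1.694  0.093  0.819 -1.44 ]
[ 0.0022 -0.0016  0.0523]
[271.89865748 175.98716346]
```

View pics/b1.png

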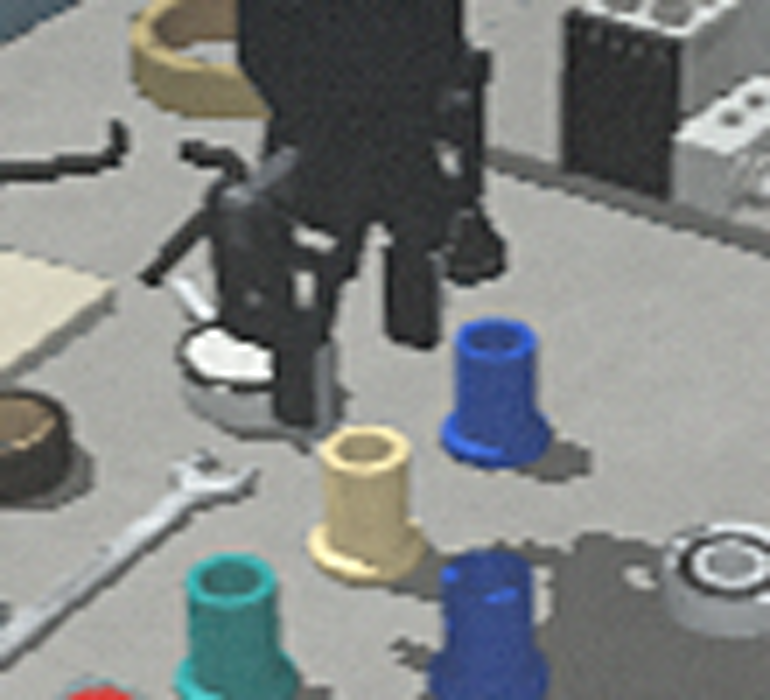

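Emit:
send_rows([
  [[0.0015, -0.0016, 0.0], [0, 0, 0]],
  [[0, 0, 0.02], [0, 0, 0]],
  [[0, 0, 0.02], [0, 0, 0]],
  [[0, 0, 0.012], [0, 0, 0]],
  [[0, 0, 0], [0, 0, 0]],
  [[0, 0, 0], [0, 0, 0]],
])

```text
clock: 5.35
tcp_pos: [0.6481, -0.1627, 0.0195]
orientation: [-2.281, 2.159, -0.001]
contact_force: [-0.3, 0.5, -0.5]
grip_width: 0.0622
```

Emit:
send_rows([
  [[0, 0, 0], [0, 0, 0]],
  [[0, 0, 0], [0, 0, 0]],
  [[0, 0, 0], [0, 0, 0]],
  [[0, 0, 0], [0, 0, 0]],
  [[0, 0, 0], [0, 0, 0]],
  [[0, 0, 0], [0, 0, 0]],
], fingers=255, grip_force=40)

```text
clock: 6.1
tcp_pos: [0.6483, -0.163, 0.0202]
orientation: [-2.281, 2.159, -0.002]
contact_force: [-0.9, -0.0, 5.3]
grip_width: 0.0295
```

```bash
python3 -c "
from h import *
o=obs()
s=grab_frame('side');t=grab_frame('top')
crop(s,220,120,110,100,5,'c1.png');crop(t,270,110,110,100,5,'c2.png')
"
```

```text
t 6.1 tcp [ 0.6483 -0.163   0.0202] F [-0.9 -0.   5.3] w 0.0295
[[0.0547, -0.9985, 0.0013], [-0.9985, -0.0547, -0.0005], [0.0005, -0.0013, -1.0]] [ 0.229  0.706 -0.108  1.703  0.105  0.736 -1.447]
```

View pics/c1.png

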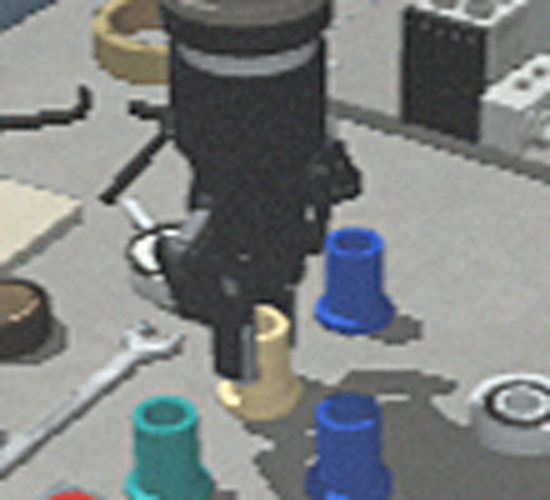

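Emit:
send_rows([
  [[0, 0, 0], [0, 0, 0]],
  [[0, 0, -0.01], [0, 0, 0]],
  [[0, 0, -0.02], [0, 0, 0]],
  [[0, 0, -0.03], [0, 0, 0]],
  [[0, 0, -0.04], [0, 0, 0]],
  [[0, 0, -0.04], [0, 0, 0]],
  [[0, 0, 0], [0, 0, 0]],
  [[0, 0, 0], [0, 0, 0]],
])

```text
clock: 7.2
tcp_pos: [0.6472, -0.1625, 0.1594]
orientation: [2.282, -2.159, -0.001]
contact_force: [-0.3, 1.1, -3.7]
grip_width: 0.0292
```

```bash
python3 -c "
from h import *
o=obs()
s=grab_frame('side');t=grab_frame('top')
print(proj(s,o['tcp_pos']),proj(t,o['tcp_pos']))
crop(s,220,80,110,100,6,'d1.png');crop(t,270,90,110,100,6,'d2.png')
"
```

```text
t 7.2 tcp [ 0.6472 -0.1625  0.1594] F [-0.3  1.1 -3.7] w 0.0292
[[0.055, -0.9985, -0.0004], [-0.9985, -0.055, 0.0001], [-0.0001, 0.0004, -1.0]] [ 0.239  0.536 -0.122  1.633  0.075  0.977 -1.424]
[270.33512442 141.83489564] [328.74679552 144.91157563]
```

View pics/d1.png

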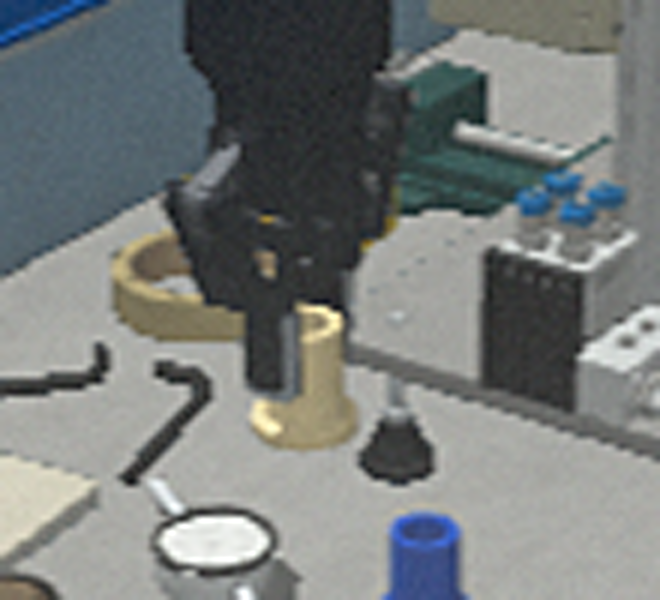

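View pics/d2.png

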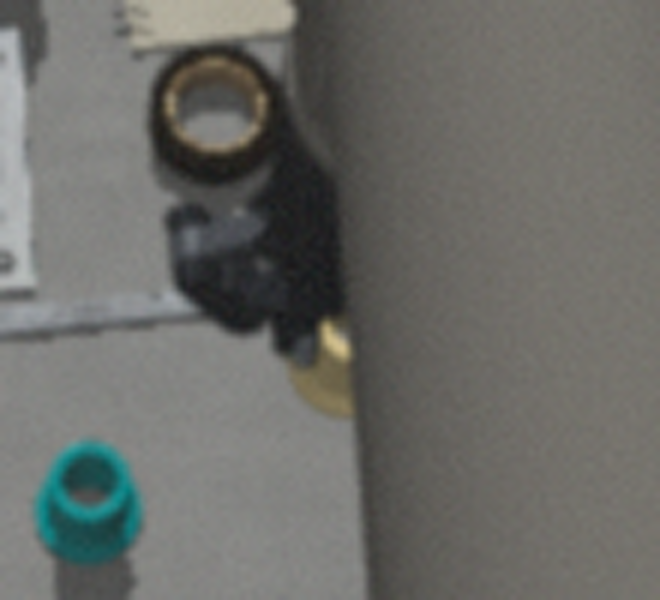

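```bash
python3 -c "
from h import *
s=grab_frame('side')
o=r.get_obs();p=o['tcp_pos'];th=np.linspace(0,6.283,73)
im=s['frame'].astype(int)
def ext(x,y,zb):
    a=np.array([proj(s,[x+.021*np.cos(k),y+.021*np.sin(k),z]) for k in th for z in (zb,zb+.011)])
    return np.round([a[:,0].min(),a[:,0].max(),a[:,1].max()],1)
for dx in(-.006,-.003,0,.003): print(dx,ext(p[0]+dx,p[1],p[2]-.0202))
hsv=cv2.cvtColor(s['frame'],cv2.COLOR_RGB2HSV)
m=cv2.inRange(hsv,(12,50,100),(30,220,255));N,L,S,C=cv2.connectedComponentsWithStats(m)
print([S[i].tolist() for i in range(1,N) if S[i,4]>60 and 240<C[i][0]<300])
i=L[149,270];mm=(L==i)
for y in range(128,158): print(y,np.where(mm[y,255:290])[0][[0,-1]]+255 if mm[y,255:290].any() else '')
# initial geometry check
print(ext(.6455,-.163,0))
"
```

```text
-0.006 [263.7 281.7 155.3]
-0.003 [262.6 280.7 154.9]
0 [261.6 279.7 154.6]
0.003 [260.6 278.6 154.2]
[[239, 118, 22, 19, 214], [262, 131, 18, 25, 240], [279, 378, 19, 19, 266]]
128 
129 
130 
131 [269 272]
132 [270 275]
133 [270 276]
134 [270 277]
135 [270 276]
136 [270 276]
137 [270 277]
138 [270 277]
139 [270 277]
140 [270 276]
141 [270 276]
142 [270 276]
143 [271 276]
144 [271 276]
145 [271 276]
146 [270 276]
147 [263 278]
148 [262 278]
149 [262 279]
150 [262 279]
151 [262 279]
152 [263 278]
153 [263 277]
154 [265 276]
155 [268 272]
156 
157 
[264.1 280.8 203.3]
```

Emit:
send_rows([
  [[-0.014, 0.009, 0], [0, 0, 0]],
  [[-0.0268, 0.017, 0], [0, 0, 0]],
  [[-0.0268, 0.017, 0], [0, 0, 0]],
  [[-0.0268, 0.017, 0], [0, 0, 0]],
  [[-0.0268, 0.017, 0], [0, 0, 0]],
  [[-0.0268, 0.017, 0], [0, 0, 0]],
  [[-0.0268, 0.017, 0], [0, 0, 0]],
  [[-0.0268, 0.017, 0], [0, 0, 0]],
  [[-0.0268, 0.017, 0], [0, 0, 0]],
  [[-0.0268, 0.017, 0], [0, 0, 0]],
  [[-0.0128, 0.008, 0], [0, 0, 0]],
  [[0, 0, 0], [0, 0, 0]],
  [[0, 0, 0], [0, 0, 0]],
])

```text
clock: 8.98
tcp_pos: [0.4639, 0.0946, 0.1593]
orientation: [2.28, -2.161, 0.001]
contact_force: [0.3, 1.0, -1.8]
grip_width: 0.029
```

```bash
python3 -c "
from h import *
o=obs(); M=R.from_rotvec(o['orientation']).as_matrix()
print(np.round(M.T@(np.array([.4625,.0958,.075])-o['tcp_pos']),4))
s=grab_frame('side');t=grab_frame('top')
print(proj(s,o['tcp_pos']),proj(t,o['tcp_pos']))
crop(s,205,170,120,120,5,'e1.png');crop(t,150,170,110,110,5,'e2.png')
"
```

```text
t 8.97 tcp [0.4639 0.0946 0.1593] F [ 0.3  1.  -1.8] w 0.029
[[0.0536, -0.9986, 0.0004], [-0.9986, -0.0536, -0.0004], [0.0005, -0.0004, -1.0]] [-0.121  0.251 -0.243  2.083  0.083  0.816 -1.931]
[-0.0013  0.0013  0.0843]
[267.59847804 226.02024783] [202.73575418 242.45274701]
```

View pics/e1.png

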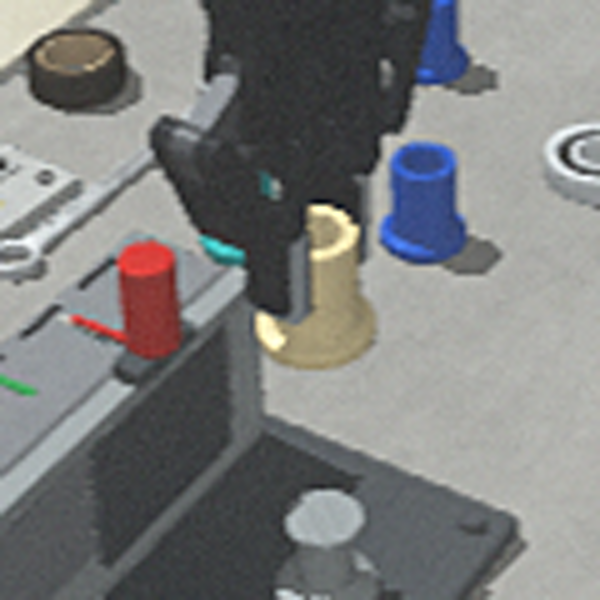

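View pics/e2.png

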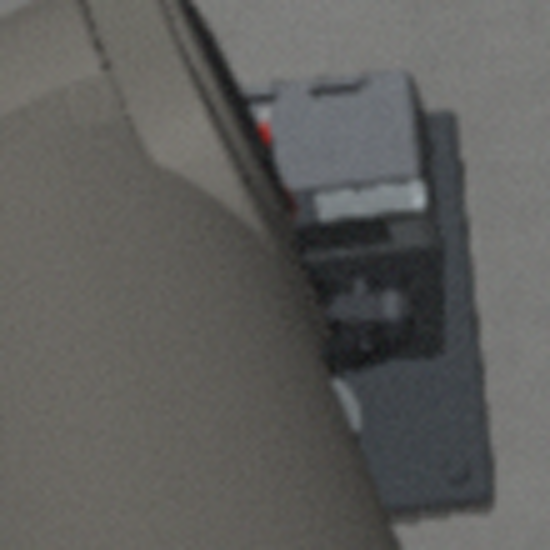

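```bash
cat >> h.py <<'E'
def flange(s,box,zb,ctr):
    hsv=cv2.cvtColor(s['frame'],cv2.COLOR_RGB2HSV)
    m=cv2.inRange(hsv,(12,45,90),(30,220,255)); x0,y0,x1,y1=box
    q=np.zeros_like(m);q[y0:y1,x0:x1]=m[y0:y1,x0:x1]
    N,L,S,C=cv2.connectedComponentsWithStats(q);i=1+np.argmax(S[1:,4]);w=S[i]
    e=np.array([w[0]-.5,w[0]+w[2]-.5,w[1]+w[3]-.5]); print("obs ext",e)
    th=np.linspace(0,6.283,73)
    def f(v):
        a=np.array([proj(s,[v[0]+.021*np.cos(k),v[1]+.021*np.sin(k),z]) for k in th for z in (zb,zb+.011)])
        return np.array([a[:,0].min(),a[:,0].max(),a[:,1].max()])-e
    from scipy.optimize import least_squares
    g=least_squares(f,ctr); print("flange xy",np.round(g.x,4),"res",np.round(g.fun,2)); return g.x
E
python3 -c "
from h import *
s=grab_frame('side');p=r.get_obs()['tcp_pos']
flange(s,(240,205,290,260),p[2]-.0202,p[:2])
k=cv2.cvtColor(s['frame'],cv2.COLOR_RGB2GRAY)
for y in range(262,286): print(y,k[y,256:284])
"
```

```text
obs ext [255.5 279.5 243.5]
flange xy [0.4632 0.0963] res [-0.07  0.08 -0.01]
262 [ 62  66  64  64  69  65  63  66  67  66  61  62  61  70  82 101  98  98
  99  93  99  96  91  95 101 114 137 167]
263 [ 69  65  62  67  65  67  69  67  63  65  65  66  66  60  63  70  83 103
  98  97  94  99  96  93  91  94  97 104]
264 [ 64  64  67  68  61  63  62  70  62  66  64  61  67  66  64  66  70  65
  85 100  99 104 100 101  98  95  95  91]
265 [ 64  65  66  71  60  63  61  64  59  58  70  69  71  66  64  64  70  65
  65  70  70  79  95  95 102  95  98 101]
266 [ 64  67  66  67  62  67  65  65  61  64  59  66  57  56  61  60  64  64
  67  60  77  96  99  97 102  99  97  99]
267 [ 64  64  65  64  58  63  67  69  57  57  59  48  42  50  57  64  45  53
  58  63  81 100  99  96  98  97  99  99]
268 [ 64  61  61  58  63  65  61  60  57  80 113 148 179 179 179 189 170 124
  66  67  94 101  92  98 100  94  98  94]
269 [ 63  64  61  65  59  67  59  55  72 140 183 183 180 171 176 177 178 183
 168 131 102  94  93  99  94  98  93  95]
270 [ 68  64  64  69  65  61  64  87  96 140 172 172 171 175 168 172 1
[... 1133 characters left out ...]
 58  62  60  62  64  59  80  97  97 102 105 109 105 110 105 102
  95 105 116 101  90  93 100  98  93  99]
281 [ 63  64  65  63  65  60  61  80  86 100  97 104 110 110 107 110 106 103
  97 101 139 145 106  88  97 100 102 100]
282 [ 61  61  63  63  65  68  81  89  91  98 108 109 111 107 110 109 109 105
 102 103 134 158 141 111  95  97  96  98]
283 [ 60  60  66  53  62  71 100  93  88  95 106 102 104 109 108 104 108 101
  98  91 127 159 159 129  82  98  98  99]
284 [ 62  61  66  59  71  91  92  96  91  97  99 113 106 109 109 108 113 103
  99  92  87  99 103 121 116 100  99  98]
285 [ 57  65  66  60  88 103 100 104  85  87 101 104 114 108 105 108 109 104
  98  93  97 101  95 100 106  94  97  99]
```

Emit:
send_rows([
  [[-0.0009, 0.0016, 0], [0, 0, 0]],
  [[0, 0, 0.02], [0, 0, 0]],
  [[0, 0, 0.02], [0, 0, 0]],
  [[0, 0, 0.02], [0, 0, 0]],
  [[0, 0, 0.015], [0, 0, 0]],
  [[0, 0, 0], [0, 0, 0]],
  [[0, 0, 0], [0, 0, 0]],
])

```text
clock: 10.0
tcp_pos: [0.4621, 0.0966, 0.0848]
orientation: [-2.281, 2.159, -0.001]
contact_force: [0.2, -0.2, -2.4]
grip_width: 0.0294
```

```bash
python3 -c "
from h import *
o=obs(); M=R.from_rotvec(o['orientation']).as_matrix();p=o['tcp_pos']
print(np.round(M.T@(np.array([.4622,.0954,.0702])-p),4))
s=grab_frame('side')
flange(s,(235,225,300,290),p[2]-.0202,p[:2])
crop(s,205,200,120,100,6,'f1.png')
"
```

```text
t 10.0 tcp [0.4621 0.0966 0.0848] F [ 0.2 -0.2 -2.4] w 0.0294
[[0.0548, -0.9985, 0.0008], [-0.9985, -0.0548, 0.0002], [-0.0002, -0.0008, -1.0]] [-0.147  0.369 -0.227  2.143  0.136  0.642 -1.984]
[ 0.0012 -0.      0.0146]
obs ext [257.5 280.5 275.5]
flange xy [0.4615 0.0975] res [ 0.05 -0.05  0.  ]
```

View pics/f1.png

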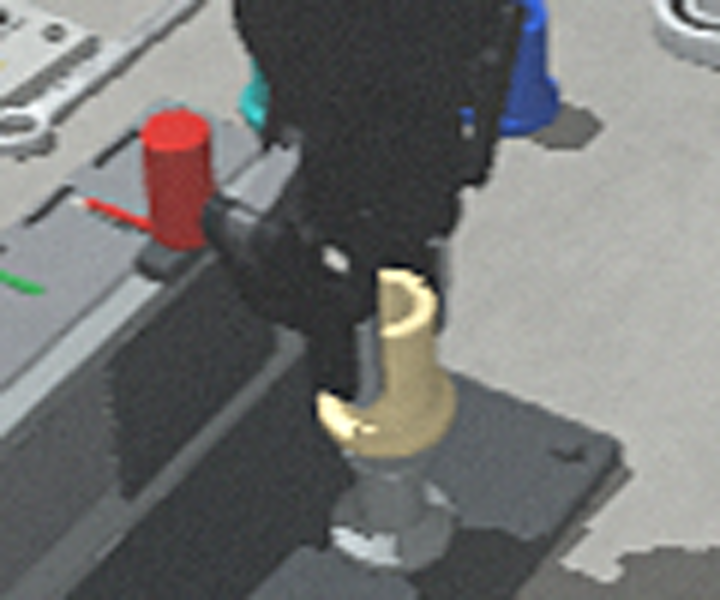

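Emit:
send_rows([
  [[0.0006, 0, 0.004], [0, 0, 0]],
  [[0, 0, 0.004], [0, 0, 0]],
  [[0, 0, 0.003], [0, 0, 0]],
  [[0, 0, 0.002], [0, 0, 0]],
  [[0, 0, 0], [0, 0, 0]],
  [[0, 0, 0], [0, 0, 0]],
])

```text
clock: 10.8
tcp_pos: [0.4617, 0.0959, 0.0713]
orientation: [-2.282, 2.159, -0.0]
contact_force: [1.1, 0.0, -2.5]
grip_width: 0.0294
```

Emit:
send_rows([
  [[0, 0, 0.001], [0, 0, 0]],
  [[0, 0, 0], [0, 0, 0]],
])

```text
clock: 11.05
tcp_pos: [0.4616, 0.0958, 0.0703]
orientation: [2.282, -2.16, 0.0]
contact_force: [0.3, -0.9, -1.5]
grip_width: 0.0298
```

Emit:
send_rows([
  [[0, 0, 0.001], [0, 0, 0]],
  [[0, 0, 0], [0, 0, 0]],
])

```text
clock: 11.3
tcp_pos: [0.4619, 0.0958, 0.0701]
orientation: [-2.281, 2.16, -0.001]
contact_force: [-2.5, 0.2, 8.9]
grip_width: 0.0293
```

Emit:
send_rows([
  [[0, 0, 0.001], [0, 0, 0]],
  [[0, 0, 0], [0, 0, 0]],
])

```text
clock: 11.55
tcp_pos: [0.462, 0.0958, 0.07]
orientation: [-2.281, 2.16, -0.001]
contact_force: [-6.9, -2.0, 20.3]
grip_width: 0.0295
```

Emit:
send_rows([
  [[0, 0, -0.0015], [0, 0, 0]],
  [[0, 0, 0], [0, 0, 0]],
])

```text
clock: 11.8
tcp_pos: [0.462, 0.0959, 0.0701]
orientation: [-2.281, 2.159, -0.001]
contact_force: [-0.9, -1.0, 4.3]
grip_width: 0.0294
```

```bash
python3 -c "
from h import *
o=obs(); p=o['tcp_pos']
s=grab_frame('side')
flange(s,(235,225,300,290),.05,p[:2])
crop(s,205,200,120,100,6,'g1.png')
"
```

```text
t 11.8 tcp [0.462  0.0959 0.0701] F [-0.9 -1.   4.3] w 0.0294
[[0.0549, -0.9985, 0.0008], [-0.9985, -0.0549, 0.0002], [-0.0001, -0.0009, -1.0]] [-0.152  0.394 -0.22   2.151  0.148  0.608 -1.993]
obs ext [257.5 280.5 281.5]
flange xy [0.4614 0.0983] res [ 0.16 -0.16  0.01]
```

View pics/g1.png

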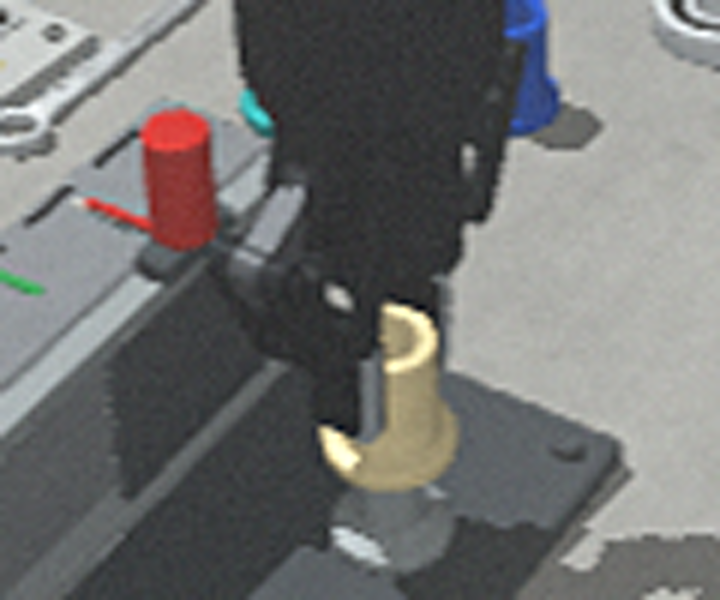

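Emit:
send_rows([
  [[0, 0, 0], [0, 0, 0]],
  [[0, 0, 0], [0, 0, 0]],
  [[0, 0, 0], [0, 0, 0]],
  [[0, 0, 0], [0, 0, 0]],
  [[0, 0, 0], [0, 0, 0]],
], fingers=80)

```text
clock: 12.48
tcp_pos: [0.4616, 0.0958, 0.0698]
orientation: [2.282, -2.16, -0.0]
contact_force: [-0.4, 0.4, 0.3]
grip_width: 0.0586
```

Emit:
send_rows([
  [[0, 0, -0.01], [0, 0, 0]],
  [[0, 0, -0.02], [0, 0, 0]],
  [[0, 0, -0.03], [0, 0, 0]],
  [[0, 0, -0.03], [0, 0, 0]],
  [[0, 0, -0.015], [0, 0, 0]],
  [[0, 0, 0], [0, 0, 0]],
  [[0, 0, 0], [0, 0, 0]],
])

```text
clock: 13.35
tcp_pos: [0.461, 0.0956, 0.1739]
orientation: [2.281, -2.159, -0.001]
contact_force: [0.6, 0.6, 0.4]
grip_width: 0.0586
```

```bash
python3 -c "
from h import *
o=obs(); p=o['tcp_pos']
s=grab_frame('side')
flange(s,(235,225,300,290),.05,p[:2])
crop(s,205,200,120,100,6,'i1.png')
M=R.from_rotvec(o['orientation']).as_matrix()
print(np.round(M.T@(np.array([.5357,.0995,.165])-p),4))
"
```

```text
t 13.35 tcp [0.461  0.0956 0.1739] F [0.6 0.6 0.4] w 0.0586
[[0.0549, -0.9985, -0.0015], [-0.9985, -0.0549, -0.0005], [0.0004, 0.0015, -1.0]] [-0.116  0.228 -0.251  2.073  0.074  0.851 -1.926]
obs ext [257.5 280.5 281.5]
flange xy [0.4614 0.0983] res [ 0.16 -0.16  0.01]
[ 0.0002 -0.0748  0.0088]
```

View pics/i1.png

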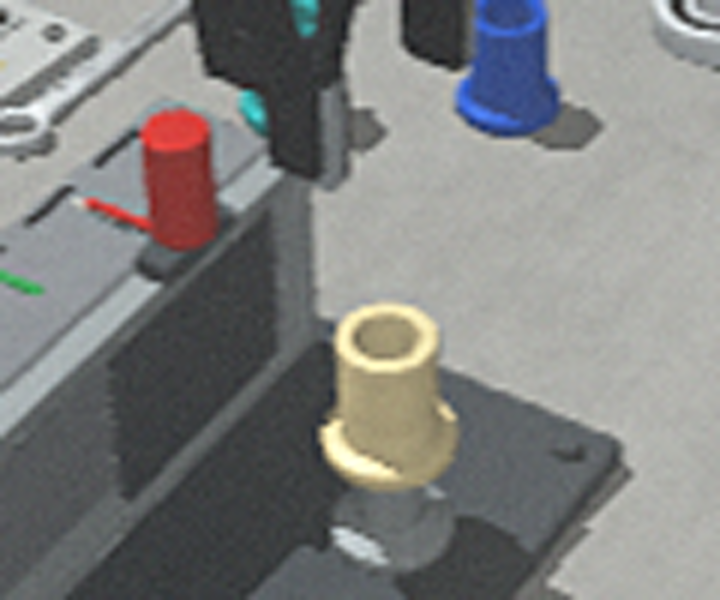

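```bash
python3 -c "
from h import *
s=grab_frame('side');t=grab_frame('top')
print(proj(s,[.4615,.097,.095]),plane(s,(269.25,255.9),.095))
crop(t,150,170,120,110,5,'j2.png')
"
```

```text
[268.86275126 255.02204313] [0.45951501 0.09850369 0.095     ]
```

View pics/j2.png

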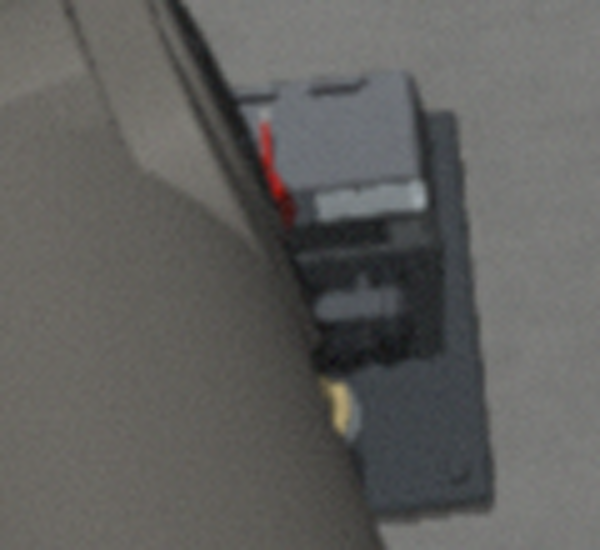

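Emit:
send_rows([
  [[-0.0008, -0.01, 0], [0, 0, 0]],
  [[0, -0.022, 0], [0, 0, 0]],
  [[0, -0.022, 0], [0, 0, 0]],
  [[0, -0.0208, 0], [0, 0, 0]],
  [[0, 0, 0], [0, 0, 0]],
  [[0, 0, 0], [0, 0, 0]],
])

```text
clock: 14.25
tcp_pos: [0.5357, 0.1007, 0.1743]
orientation: [2.281, -2.159, -0.001]
contact_force: [0.2, -0.6, -0.6]
grip_width: 0.0588
```

```bash
python3 -c "
from h import *
o=obs(); p=o['tcp_pos']
s=grab_frame('side')
print(proj(s,p))
crop(s,195,160,120,100,6,'k1.png')
M=R.from_rotvec(o['orientation']).as_matrix()
print(np.round(M.T@(np.array([.5357,.101,.109])-p),4))
"
```

```text
t 14.25 tcp [0.5357 0.1007 0.1743] F [ 0.2 -0.6 -0.6] w 0.0588
[[0.055, -0.9985, -0.0013], [-0.9985, -0.055, -0.0002], [0.0002, 0.0013, -1.0]] [-0.114  0.341 -0.228  1.911  0.096  0.901 -1.905]
[233.0014971  207.05624566]
[-0.0003 -0.0001  0.0653]
```

View pics/k1.png

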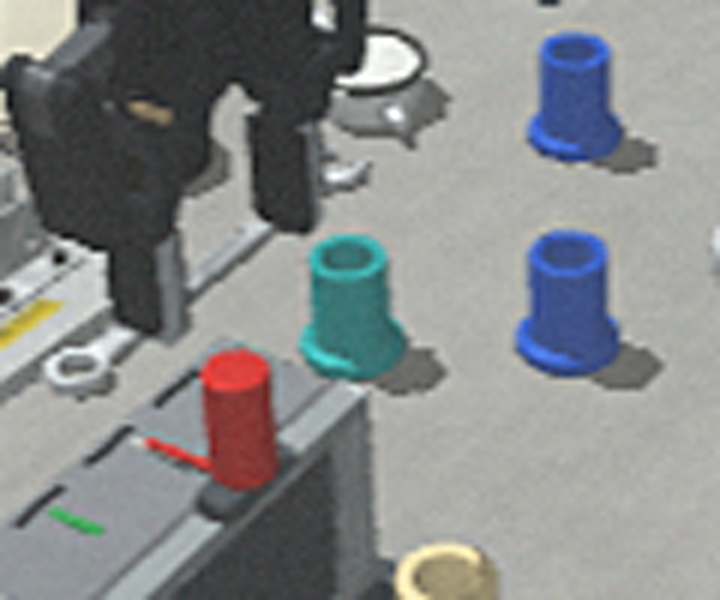

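Emit:
send_rows([
  [[-0.0005, 0, 0.015], [0, 0, 0]],
  [[0, 0, 0.02], [0, 0, 0]],
  [[0, 0, 0.02], [0, 0, 0]],
  [[0, 0, 0.01], [0, 0, 0]],
  [[0, 0, 0], [0, 0, 0]],
  [[0, 0, 0], [0, 0, 0]],
])

```text
clock: 15.05
tcp_pos: [0.5367, 0.1014, 0.1103]
orientation: [-2.281, 2.159, -0.001]
contact_force: [0.0, -0.1, 0.6]
grip_width: 0.0587
```

```bash
python3 -c "
from h import *
o=obs(); p=o['tcp_pos']
s=grab_frame('side')
crop(s,195,160,120,100,6,'l1.png')
"
```

```text
t 15.05 tcp [0.5367 0.1014 0.1103] F [ 0.  -0.1  0.6] w 0.0587
[[0.0549, -0.9985, 0.0009], [-0.9985, -0.0549, 0.0003], [-0.0002, -0.001, -1.0]] [-0.128  0.427 -0.216  1.96   0.129  0.766 -1.933]
```

View pics/l1.png

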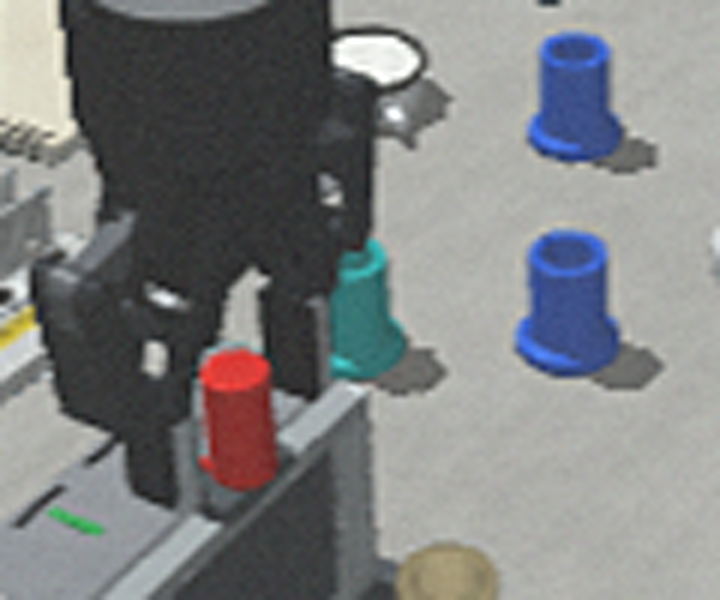

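Emit:
send_rows([
  [[0, 0, 0], [0, 0, 0]],
  [[0, 0, 0], [0, 0, 0]],
  [[0, 0, 0], [0, 0, 0]],
  [[0, 0, 0], [0, 0, 0]],
  [[0, 0, 0], [0, 0, 0]],
  [[0, 0, 0], [0, 0, 0]],
  [[0, 0, 0], [0, 0, 0]],
], fingers=255, grip_force=40)

```text
clock: 15.98
tcp_pos: [0.5366, 0.1002, 0.1104]
orientation: [2.28, -2.16, 0.002]
contact_force: [-1.6, -3.3, 5.9]
grip_width: 0.021
```

```bash
python3 -c "
from h import *
o=obs(); p=o['tcp_pos']
s=grab_frame('side');t=grab_frame('top')
crop(s,175,180,130,100,6,'m1.png');crop(t,130,170,120,90,6,'m2.png')
"
```

```text
t 15.97 tcp [0.5366 0.1002 0.1104] F [-1.6 -3.3  5.9] w 0.021
[[0.054, -0.9985, 0.0006], [-0.9985, -0.054, -0.001], [0.001, -0.0006, -1.0]] [-0.127  0.427 -0.215  1.961  0.129  0.767 -1.933]
```

View pics/m1.png

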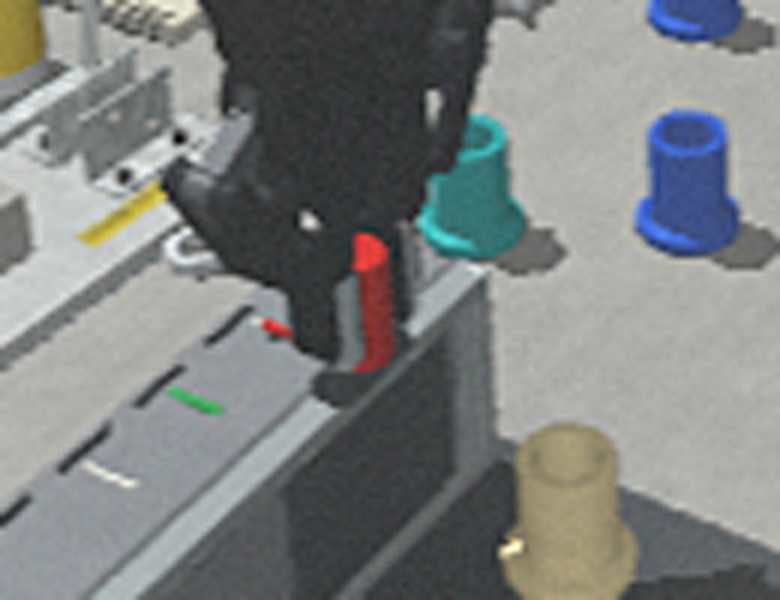

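View pics/m2.png

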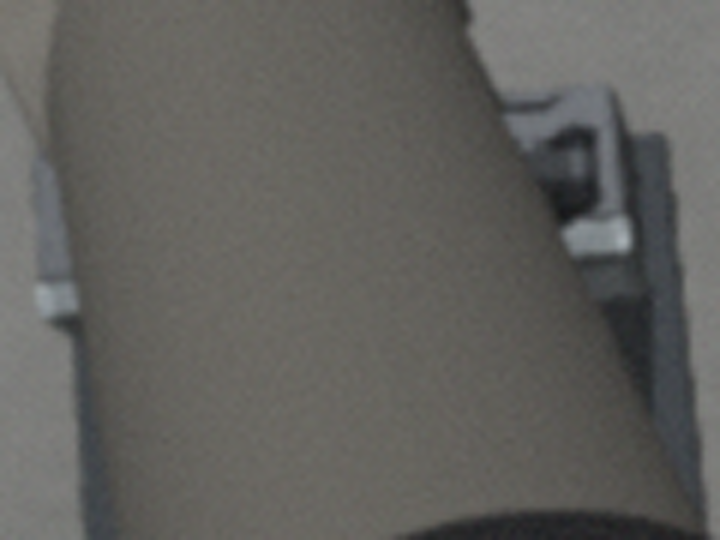

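Emit:
send_rows([
  [[-0.003, 0, 0], [0, 0, 0]],
  [[-0.004, 0, 0], [0, 0, 0]],
  [[-0.005, 0, 0], [0, 0, 0]],
  [[-0.005, 0, 0], [0, 0, 0]],
  [[-0.005, 0, 0], [0, 0, 0]],
  [[-0.005, 0, 0], [0, 0, 0]],
  [[-0.004, 0, 0], [0, 0, 0]],
  [[-0.003, 0, 0], [0, 0, 0]],
  [[0, 0, 0], [0, 0, 0]],
  [[0, 0, 0], [0, 0, 0]],
])

```text
clock: 17.32
tcp_pos: [0.5347, 0.1326, 0.1104]
orientation: [2.278, -2.16, 0.003]
contact_force: [-2.4, -7.1, 8.9]
grip_width: 0.021
```

```bash
python3 -c "
from h import *
o=obs(); p=o['tcp_pos']
s=grab_frame('side');t=grab_frame('top')
crop(s,165,190,130,100,6,'n1.png');crop(t,130,170,120,90,6,'n2.png')
"
```

```text
t 17.32 tcp [0.5347 0.1326 0.1104] F [-2.4 -7.1  8.9] w 0.021
[[0.053, -0.9986, -0.0001], [-0.9986, -0.053, -0.003], [0.003, 0.0002, -1.0]] [-0.183  0.434 -0.219  1.948  0.135  0.774 -1.997]
```

View pics/n1.png

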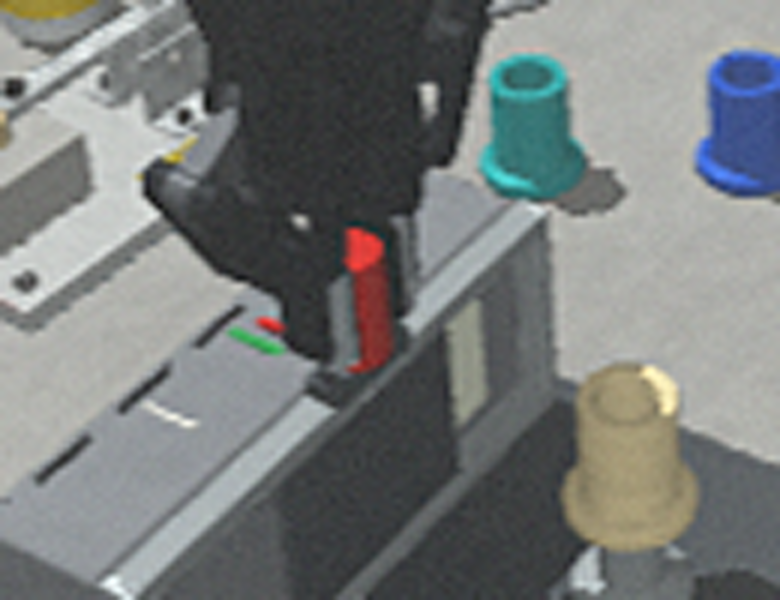

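Emit:
send_rows([
  [[-0.003, 0, 0], [0, 0, 0]],
  [[-0.003, 0, 0], [0, 0, 0]],
  [[-0.001, 0, 0], [0, 0, 0]],
  [[0, 0, 0], [0, 0, 0]],
  [[0, 0, 0], [0, 0, 0]],
])

```text
clock: 18.05
tcp_pos: [0.5343, 0.1392, 0.1104]
orientation: [2.277, -2.161, 0.003]
contact_force: [-2.8, -7.3, 8.0]
grip_width: 0.0211
```

```bash
cat > ptr.py <<'E'
from h import *
def fitline(im,lo,hi,box,hi2=None):
    hsv=cv2.cvtColor(im,cv2.COLOR_RGB2HSV).astype(float)
    x0,y0,x1,y1=box; sub=im[y0:y1,x0:x1].astype(float)
    return sub
def meas(im):
    # rgb float; greenness/redness weighted centroids in boxes
    f=im.astype(float)
    g=np.clip(f[:,:,1]-np.maximum(f[:,:,0],f[:,:,2])-12,0,None)
    rd=np.clip(f[:,:,0]-np.maximum(f[:,:,1],f[:,:,2])-25,0,None)
    return g,rd
E
python3 -c "
from ptr import *
o=obs()
s=grab_frame('side');cv2.imwrite('pics/side_p.png',s['frame'][:,:,::-1])
crop(s,180,220,60,45,12,'o1.png')
"
```

```text
t 18.05 tcp [0.5343 0.1392 0.1104] F [-2.8 -7.3  8. ] w 0.0211
[[0.0525, -0.9986, -0.0003], [-0.9986, -0.0525, -0.0034], [0.0033, 0.0004, -1.0]] [-0.194  0.436 -0.22   1.945  0.136  0.776 -2.01 ]
```

View pics/o1.png

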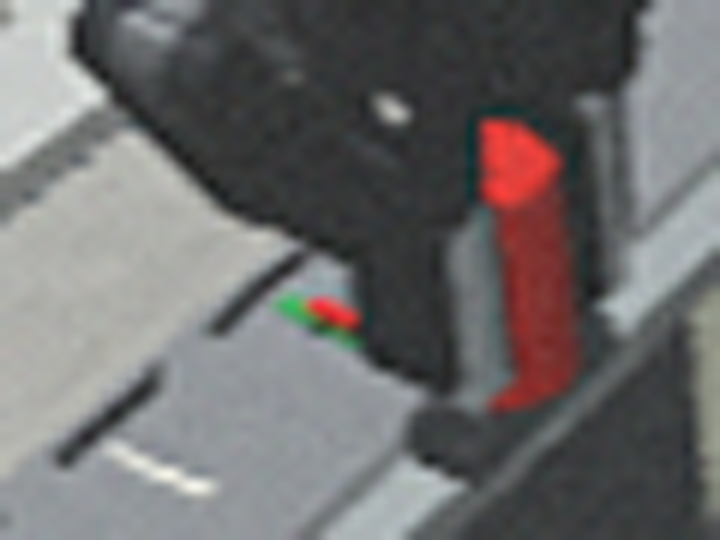

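```bash
python3 -c "
import cv2,numpy as np
a=cv2.imread('pics/side0.png')[225:255,190:240]
b=cv2.imread('pics/side_p.png')[230:265,185:225]
cv2.imwrite('pics/p1.png',np.hstack([cv2.resize(a,(400,240),interpolation=0),cv2.resize(b,(400,350),interpolation=0)[:240]]))
t=cv2.imread('pics/top0.png')[180:225,155:215]
cv2.imwrite('pics/p2.png',cv2.resize(t,(720,540),interpolation=0))
"
```

```text
(no output)
```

View pics/p1.png

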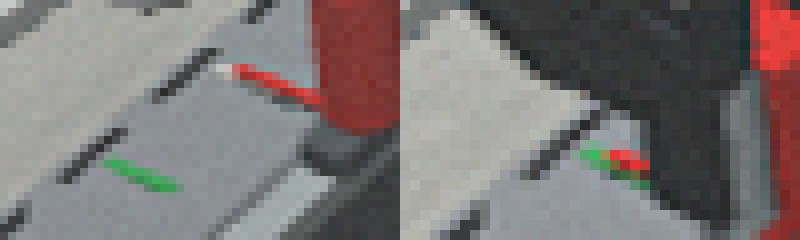

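View pics/p2.png

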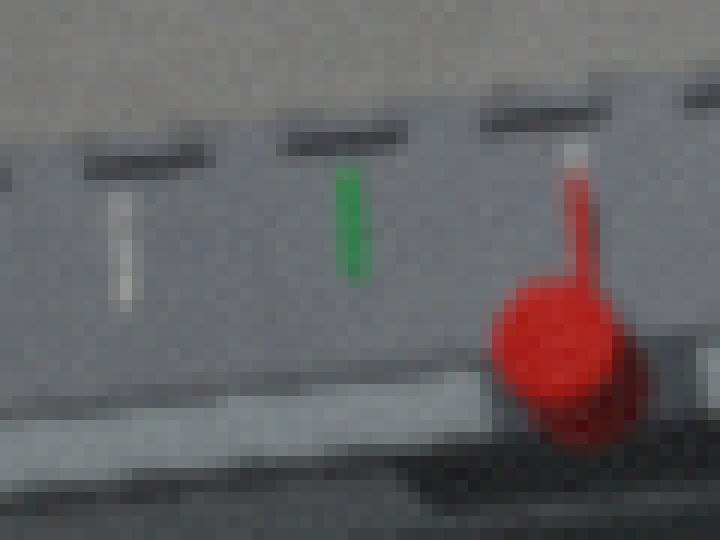

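```bash
python3 -c "
import cv2,numpy as np
a=cv2.imread('pics/side0.png').astype(float)
m=cv2.resize(cv2.imread('pics/m1.png'),(130,100),interpolation=cv2.INTER_AREA).astype(float)
full=np.zeros_like(a);full[180:280,175:305]=m
p=cv2.imread('pics/side_p.png').astype(float)
n=np.zeros_like(a);n[190:290,165:295]=cv2.resize(cv2.imread('pics/n1.png'),(130,100),interpolation=cv2.INTER_AREA)
for nm,f,(x0,x1,y0,y1) in(('init',a,(216,230,228,242)),('grip',full,(216,230,228,242)),('n',n,(205,215,238,252)),('p',p,(200,212,240,254))):
    rd=np.clip(f[:,:,2]-np.maximum(f[:,:,1],f[:,:,0])-30,0,None); g=np.clip(f[:,:,1]-np.maximum(f[:,:,2],f[:,:,0])-12,0,None)
    for c,w in(('r',rd),('g',g)):
        print(nm,c,[(x,round(float((w[y0:y1,x]*np.arange(y0,y1)).sum()/w[y0:y1,x].sum()),2)) for x in range(x0,x1) if w[y0:y1,x].sum()>25])
w=np.clip(a[:,:,1]-np.maximum(a[:,:,2],a[:,:,0])-12,0,None)
print('green init',[(x,round(float((w[240:252,x]*np.arange(240,252)).sum()/w[240:252,x].sum()),2)) for x in range(198,216) if w[240:252,x].sum()>25])
"
```

```text
init r [(219, 233.21), (220, 233.36), (221, 233.7), (222, 234.18), (223, 234.47), (224, 234.89), (225, 235.37), (226, 235.71), (227, 236.23), (228, 236.47), (229, 234.21)]
init g []
grip r [(219, 233.59), (220, 233.93), (221, 234.4), (222, 234.6), (223, 235.0)]
grip g []
n r [(208, 243.22), (209, 243.38), (210, 243.56), (211, 243.92)]
n g [(205, 245.51), (206, 245.94), (207, 246.44), (208, 246.8), (209, 247.29), (210, 247.55), (211, 247.7)]
p r [(206, 245.0), (207, 245.43), (208, 245.73), (209, 246.05)]
p g [(203, 244.94), (204, 245.12), (205, 246.0), (207, 247.0)]
green init [(203, 244.89), (204, 245.1), (205, 245.51), (206, 245.98), (207, 246.42), (208, 246.74), (209, 247.33), (210, 247.57), (211, 247.76)]
```

```bash
cat > tr.py <<'E'
from h import *
from scipy.optimize import brentq
s=grab_frame('side')
def row(O,yaw,yg,h,col):
    gx=np.array([np.cos(yaw),np.sin(yaw),0]);gy=np.array([-gx[1],gx[0],0])
    a=proj(s,O+gx*.035+gy*yg+[0,0,h]);b=proj(s,O+gx*.078+gy*yg+[0,0,h])
    return a[1]+(col-a[0])*(b[1]-a[1])/(b[0]-a[0])
G=dict([(203, 244.89), (204, 245.1), (205, 245.51), (206, 245.98), (207, 246.42), (208, 246.74), (209, 247.33), (210, 247.57), (211, 247.76)])
I=dict([(220, 233.36),(221, 233.7), (222, 234.18), (223, 234.47), (224, 234.89), (225, 235.37), (226, 235.71), (227, 236.23)])
D={'grip':dict([(220, 233.93), (221, 234.4), (222, 234.6), (223, 235.0)]),'n':dict([(208, 243.22), (209, 243.38), (210, 243.56)]),'p':dict([(206, 245.0), (207, 245.43), (208, 245.73), (209, 246.05)])}
def res(yaw):
    O=np.array([.5137,.1388,0.])
    e=lambda P,yg,h:np.mean([row(O,yaw,yg,h,c)-v for c,v in P.items()])
    y0=brentq(lambda y:e(G,y,.095),-.03,.03)      # apparent green position
    out=[]
    for h in(.096,.098,.100,.102):
        ys=brentq(lambda y:e(I,y,h),-.08,.02)
        out.append((h,round(1e3*(ys-y0),2),{k:round(1e3*(brentq(lambda y:e(P,y,h),-.08,.06)-ys),2) for k,P in D.items()}))
    return y0,out
if __name__=="__main__":
    for yaw in(.05,.0558,.061): print(yaw,*res(yaw),sep="\n ")
E
python3 tr.py
```

```text
0.05
 0.0013273583332837134
 [(0.096, -42.1, {'grip': 1.4, 'n': 34.39, 'p': 40.66}), (0.098, -40.26, {'grip': 1.4, 'n': 34.26, 'p': 40.51}), (0.1, -38.43, {'grip': 1.39, 'n': 34.14, 'p': 40.36}), (0.102, -36.59, {'grip': 1.39, 'n': 34.01, 'p': 40.2})]
0.0558
 0.0009957278746639097
 [(0.096, -42.06, {'grip': 1.38, 'n': 34.35, 'p': 40.63}), (0.098, -40.22, {'grip': 1.38, 'n': 34.22, 'p': 40.48}), (0.1, -38.37, {'grip': 1.37, 'n': 34.09, 'p': 40.32}), (0.102, -36.53, {'grip': 1.37, 'n': 33.96, 'p': 40.17})]
0.061
 0.0006983752102802406
 [(0.096, -42.03, {'grip': 1.36, 'n': 34.31, 'p': 40.6}), (0.098, -40.18, {'grip': 1.36, 'n': 34.18, 'p': 40.44}), (0.1, -38.32, {'grip': 1.35, 'n': 34.05, 'p': 40.29}), (0.102, -36.47, {'grip': 1.35, 'n': 33.93, 'p': 40.14})]
```

Emit:
send_rows([
  [[0, 0, 0], [0, 0, 0]],
  [[0, 0, 0], [0, 0, 0]],
  [[0, 0, 0], [0, 0, 0]],
  [[0, 0, 0], [0, 0, 0]],
])

```text
clock: 18.65
tcp_pos: [0.5342, 0.1392, 0.1103]
orientation: [2.277, -2.161, 0.003]
contact_force: [-1.7, -8.3, 8.4]
grip_width: 0.021
```

```bash
python3 -c "
from h import *
o=obs();print(np.abs(o['qvel']).max())
s=grab_frame('side');crop(s,165,150,200,150,4,'q1.png')
f=s['frame'].astype(float);x0,x1,y0,y1=(200,212,240,254)
rd=np.clip(f[:,:,0]-np.maximum(f[:,:,1],f[:,:,2])-30,0,None)
print([(x,round(float((rd[y0:y1,x]*np.arange(y0,y1)).sum()/rd[y0:y1,x].sum()),2)) for x in range(x0,x1) if rd[y0:y1,x].sum()>25])
"
```

```text
t 18.65 tcp [0.5342 0.1392 0.1103] F [-1.7 -8.3  8.4] w 0.021
[[0.0525, -0.9986, -0.0003], [-0.9986, -0.0525, -0.0033], [0.0033, 0.0004, -1.0]] [-0.194  0.436 -0.22   1.945  0.136  0.776 -2.01 ]
0.0012369698189641696
[(206, 245.0), (207, 245.43), (208, 245.72), (209, 246.0)]
```

View pics/q1.png

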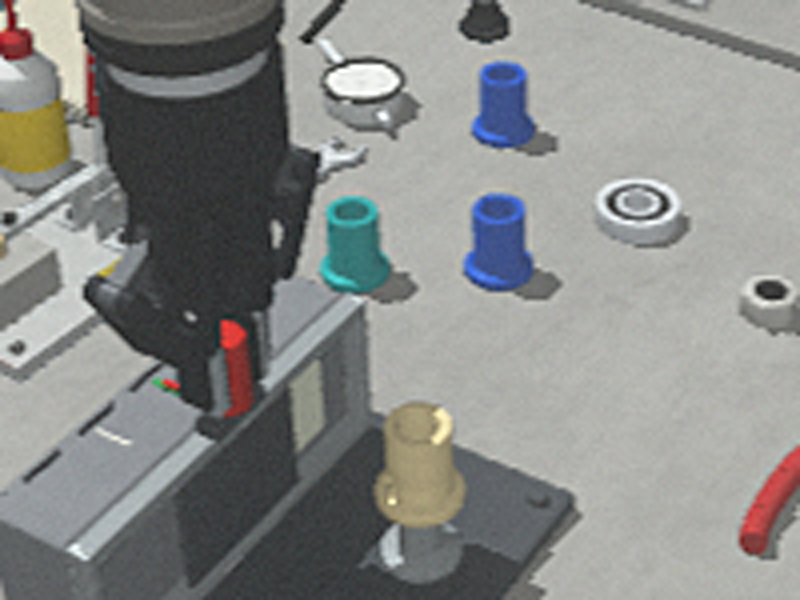

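The view shows the bush upright on the rest at crop (415,465). The pointer is at the green line near (165,383), raised only by parallax. The bearing and nut have not moved. The spring force reads 8.3 N, against about 8.4 N expected at half-way. I'm handing in now.

```bash
python3 -c "
from bench import r
print(r.hand_in())"
```

```text
the job is handed in; nothing more can be done
None
```

The bronze guide bush stands flange down on the steel rest, released while the shutter was still shut. The gripper now holds the shutter still at the half-way line, fingers closed on the red knob. I handed in at about 18.7 s of the 40 s allowed.

**Shutter position:** The pointer's offset from the green line equals its offset from the shut line at the start, which puts the travel at about 40 mm. Camera geometry combined with the arm's travel gave 40.5 mm, and the force along the shutter read 8.3 N against about 8.4 N expected at half. These agree to about 0.5 mm. The arm was still at the last check.

**Bush centring:** The side camera puts the flange and rim about 1–2 mm from the rest's measured centre, which is about the limit of the measurement. I could not confirm this from above because the arm blocked the top camera.

**Checks that disagreed:**
- The finger opening read 29.5 mm on the 32 mm bush and 21 mm on the 22 mm knob. Both grips held in the pictures.
- Closing on the knob seems to have opened the shutter by about 1.4 mm before I started the slide, after the bush was already released.

The bearing, nut and look-alike bushes were not touched. The highest force I read at the end of a move was about 20 N, when setting the bush down.

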